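Make up two breakfast boards

ROBOT

A 6-joint arm with a two-finger parallel gripper is mounted at the origin on the work surface. World frame = base frame: x ahead of the robot, y to its left, z up, the work surface at z = 0. Lengths are in m, angles in rad, forces in N, time in s.
With the tool pointing down it reaches from about 0.4 to 0.825 m from the base axis. Payload 7 kg.
Tool frame: the origin (TCP) lies midway between the tips of the shut fingers; the grasp point (between the pads) lies 19 mm behind it; z points along the fingers, x is the direction in which the jaws open and shut, and the axes are right-handed (so a half turn about z gives the same grasp; the last joint's range is limited). The gripper opens to 88 mm and grips with 3 to 60 N. Pads are 19 mm wide; open, the fingers measure 130 mm over their backs; the gripper's body (78 mm by 193 mm) begins 47 mm behind the grasp point.
Start: joints at [1.519, 0.359, 0.012, 0, -1.224, -0.288], TCP at [0.225, 0.636, 0.227] pointing down, gripper open.
Joint ranges: [-3.07, 3.07], [-1.43, 2.12], [-1.02, 1.25], [-3.03, 1.67], [-3.05, -0], [-3.03, 3.03]. Speed limits (rad/s): [2.39, 2.39, 3.01, 3.14, 3.14, 3.14].

INTERFACE

Orientations are given as [roll, pitch, yaw] about the fixed x, y, z axes, in that order (R = Rz(yaw) Ry(pitch) Rx(roll)).
In Python, from station import arm, grab_frame, camera_params gives the robot as it stands.
- The arm moves only by the shell command python3 -m handwheel 'ROWS' [FORCE]. ROWS is JSON, a list that holds one entry, the list of rows, each a list of 5 numbers: the finger opening in m, from 0 to 0.0876, then the shift along the tool's x, y, z in m, then the turn about the tool's z in degrees. A call has 1 to 20 rows; each row is the pose to reach, as a shift and turn from the pose measured when the call began, along the tool's axes at that moment; what a row does not reach only later rows make up. A row lasts 1/12 s, in which the tool goes at most 41.7 mm and 7.16 degrees, less where a joint would pass 70% of its speed; a pose out of reach is approached as far as the arm can. A call with a gripper value outside its range is refused whole. The fingers move at their own pace and stop on an object; FORCE is the grip in N (left out, the last holds). Time passes only in rows, so rows that repeat a pose let the fingers close. It gives the time, the measured TCP pose, the force and the opening at its end, in the units of the state.
- arm.get_state(): the state, without advancing time (a new reading comes with each control period).
- grab_frame(name): name is "scene" or "top" or "wrist"; returns the picture (480x640x3 uint8, blue, green, red); there is no depth.
- camera_params(name): a dict with "intrinsics" (3x3 intrinsics, pixels), "R" (3x3) and "t" (3): a world point X has camera coordinates R X + t; the wrist camera has in their place "tool_from_camera" (4x4, takes a point from camera to tool coordinates, whose origin is the TCP and whose axes are the tool frame's). Camera axes: x right, y down, z forward; pixel columns grow to the right and rows downward; lengths in m; the calibration is good to about 2 mm. A picture is of the moment at which its call begins: read the wrist's pose just before it. camera_params takes no time and is no camera call.
- arm.job_done(): hands the job in, once; it reports no verdict.
The state is a dict: "t": time; "q": joint angles; "qd": joint speeds; "joint_efforts": joint torques, N m; "eef_pos": TCP position; "ee_rot": TCP orientation; "force": force on the tool from outside, world axes, zero at the start; "moment": the same for the moment, N m; "width": finger opening in m.
Only numpy, scipy, OpenCV 4.12 (cv2) and the standard library are available. Lean on these libraries where they do the work, as an engineer would, in place of code of your own. Each camera call takes 0.05 s, during which the arm holds its last target.

TASK

Make up the two breakfast boards from the stock on the counter: the pale oak board gets the green juice bottle and the honey jar (yellow lid), the black board gets the orange juice bottle and the jam jar (red lid). On each board stand the bottle upright in the middle of the blue disc and the jar upright in the middle of the white disc, setting each one down gently and never letting it drop or fall over. Leave the purple bottle, the chocolate spread jar (brown lid), the pepper mill and the sugar bowl where they stand.

Things in the scene. Friction and masses are not known exactly. Their poses are not given: they have to be found in the camera images.
- board_oak: Pale oak serving board, 110 mm (x) by 210 mm (y) by 12 mm thick, fixed to the counter, its top flat. Origin at the centre of its underside, z up; its long side runs along its y. Two flush round discs, 62 mm in diameter, are inlaid in its top, on its long centre line: a blue one (bottle place) centred at x = 0, y = +55 mm, and a white one (jar place) at x = 0, y = -55 mm in the board's frame. Its top is 12 mm above the counter. It lies at a small yaw, up to 0.3 rad.
- board_dark: Black serving board, 110 mm (x) by 210 mm (y) by 12 mm thick, fixed to the counter, its top flat. Origin at the centre of its underside, z up; its long side runs along its y. Two flush round discs, 62 mm in diameter, are inlaid in its top, on its long centre line: a blue one (bottle place) centred at x = 0, y = +55 mm, and a white one (jar place) at x = 0, y = -55 mm in the board's frame. Its top is 12 mm above the counter. It lies at a small yaw, up to 0.3 rad.
- bottle_green_mid (a point): Green upright juice bottle with round body 42 mm in diameter up to 64 mm, a shoulder, and a screw cap 31 mm in diameter; 92 mm high in all, 110 g. Point at its centre, half-way up (46 mm above its underside), z up along the bottle. Loose, stands on the counter. Green cap; goes on the oak board. The six bottles and jars of the stock stand in a row across the counter in any order, centres at least 90 mm apart along y.
- bottle_orange_mid (a point): Orange upright juice bottle with round body 42 mm in diameter up to 64 mm, a shoulder, and a screw cap 31 mm in diameter; 92 mm high in all, 110 g. Point at its centre, half-way up (46 mm above its underside), z up along the bottle. Loose, stands on the counter. Orange cap; goes on the black board.
- bottle_purple_mid (a point): Dark purple upright juice bottle with round body 42 mm in diameter up to 64 mm, a shoulder, and a screw cap 31 mm in diameter; 92 mm high in all, 110 g. Point at its centre, half-way up (46 mm above its underside), z up along the bottle. Loose, stands on the counter. Purple cap; not wanted, stays in the row.
- jar_honey_mid (a point): Amber honey jar with a yellow lid: upright round breakfast jar, 49 mm in diameter, its lid 50 mm in diameter and 14 mm thick; 56 mm high in all, 130 g. Point at its centre, half-way up (28 mm above its underside), z up along the jar. Loose, stands on the counter. Goes on the oak board.
- jar_jam_mid (a point): Dark red jam jar with a red lid: upright round breakfast jar, 49 mm in diameter, its lid 50 mm in diameter and 14 mm thick; 56 mm high in all, 130 g. Point at its centre, half-way up (28 mm above its underside), z up along the jar. Loose, stands on the counter. Goes on the black board.
- jar_choc_mid (a point): Dark brown chocolate spread jar with a brown lid: upright round breakfast jar, 49 mm in diameter, its lid 50 mm in diameter and 14 mm thick; 56 mm high in all, 130 g. Point at its centre, half-way up (28 mm above its underside), z up along the jar. Loose, stands on the counter. Not wanted, stays in the row.
- pepper_mill: Dark wooden pepper mill, 54 mm in diameter at the foot and 115 mm high, standing to the left (+y) of the boards. Origin at the centre of its underside. Loose bystander.
- sugar_bowl: White lidded porcelain sugar bowl, 84 mm in diameter and 72 mm high, standing to the right (-y) of the boards. Origin at the centre of its underside. Loose bystander.
Not all that is in view belongs to the job. What is shaped like the part that bears jar_choc_mid but pink is not meant. What is shaped like the part that bears jar_jam_mid but pink is not meant.

How it is judged:
At the end, for the whole second after the job is handed in: Each of the four wanted things stands on its disc of its board, within 12 mm of the disc's centre along each board axis and 5 mm in height, upright within 0.1 rad, released, at rest. Purple bottle, chocolate jar, pepper mill and sugar bowl upright (0.15 rad), within 30 mm of their start (x of bottle_green_mid in the frame of board_oak between -0.012 and 0.012 m and y of bottle_green_mid in the frame of board_oak between 0.043 and 0.067 m and z of bottle_green_mid in the frame of board_oak between 0.053 and 0.063 m and angle between each of bottle_green_mid, jar_honey_mid, bottle_orange_mid, jar_jam_mid's own z axis and vertical below 0.1 rad and linear speed of each of bottle_green, jar_honey, bottle_orange, jar_jam below 0.02 m/s and angular speed of each of bottle_green, jar_honey, bottle_orange, jar_jam below 0.2 rad/s and x of jar_honey_mid in the frame of board_oak between -0.012 and 0.012 m and y of jar_honey_mid in the frame of board_oak between -0.067 and -0.043 m and z of jar_honey_mid in the frame of board_oak between 0.035 and 0.045 m and x of bottle_orange_mid in the frame of board_dark between -0.012 and 0.012 m and y of bottle_orange_mid in the frame of board_dark between 0.043 and 0.067 m and z of bottle_orange_mid in the frame of board_dark between 0.053 and 0.063 m and x of jar_jam_mid in the frame of board_dark between -0.012 and 0.012 m and y of jar_jam_mid in the frame of board_dark between -0.067 and -0.043 m and z of jar_jam_mid in the frame of board_dark between 0.035 and 0.045 m and distance of each of bottle_purple_mid, jar_choc_mid, pepper_mill, sugar_bowl from where it was at the start of the episode below 0.03 m and angle between each of bottle_purple_mid, jar_choc_mid, pepper_mill, sugar_bowl's own z axis and vertical below 0.15 rad); the robot touches nothing.
It fails at once if one of the four wanted things is dropped or knocked: it moves faster than 0.5 m/s while the robot is not touching it ((contact force between each of the arm, the fingers and bottle_green below 0.05 N and linear speed of bottle_green above 0.5 m/s) or (contact force between each of the arm, the fingers and jar_honey below 0.05 N and linear speed of jar_honey above 0.5 m/s) or (contact force between each of the arm, the fingers and bottle_orange below 0.05 N and linear speed of bottle_orange above 0.5 m/s) or (contact force between each of the arm, the fingers and jar_jam below 0.05 N and linear speed of jar_jam above 0.5 m/s)).
It fails at once if the purple bottle, chocolate jar, pepper mill or sugar bowl is moved more than 30 mm or tipped over 0.5 rad (distance of any of bottle_purple_mid, jar_choc_mid, pepper_mill, sugar_bowl from where it was at the start of the episode above 0.03 m or angle between any of bottle_purple_mid, jar_choc_mid, pepper_mill, sugar_bowl's own z axis and vertical above 0.5 rad).
It fails at once if one of the four wanted things is tipped over (beyond 1 rad) (angle between any of bottle_green_mid, jar_honey_mid, bottle_orange_mid, jar_jam_mid's own z axis and vertical above 1 rad).
It also fails if it takes over 106 s, if anything falls off the work surface, if the arm or the gripper's body presses on something with over 40 N, if the wrist force passes 120 N, or if a joint passes its speed limit or range.

## Working session

There is one attempt and no reset: what is moved stays moved. The work goes in short steps, Python scripts to look and compute and a shell command to move; the robot and the scene stay as the last step left them, time stands still between calls to the robot, and variables do not carry over. Pictures are saved under pics/ and viewed, and the job is handed in when it is done.

```bash
ls; mkdir -p pics
python3 - <<'E'
from station import arm, grab_frame, camera_params
import cv2
s=arm.get_state(); print({k:s[k] for k in('t','eef_pos','ee_rot','width','force')})
for n in("scene","top","wrist"):
    cv2.imwrite(f"pics/{n}0.png",grab_frame(n)); print(n,camera_params(n))
E
```

```text
pics
{'t': 0.0, 'eef_pos': array([0.2248462 , 0.63592623, 0.22562698]), 'ee_rot': array([-3.14141853e+00, -1.67310991e-03, -1.91074927e+00]), 'width': 0.08746932269611887, 'force': array([-0.20938448,  0.50447337, -0.0283563 ])}
scene {'intrinsics': array([[491.99811349,   0.        , 317.09684883],
       [  0.        , 491.99811349, 240.87382782],
       [  0.        ,   0.        ,   1.        ]]), 'R': array([[-0.86417918,  0.50317548,  0.00296317],
       [ 0.38411664,  0.66348255, -0.64206332],
       [-0.32503654, -0.55371955, -0.76664588]]), 't': array([ 0.44568358, -0.16132729,  1.53341026])}
top {'intrinsics': array([[509.99200844,   0.        , 323.21393968],
       [  0.        , 509.99200844, 236.94048121],
       [  0.        ,   0.        ,   1.        ]]), 'R': array([[-0.00413126, -0.99979305, -0.01991942],
       [-0.99746091,  0.00553621, -0.07100054],
       [ 0.07109612,  0.01957552, -0.99727736]]), 't': array([0.01269297, 0.50905444, 1.08622356])}
wrist {'intrinsics': array([[382.51195092,   0.        , 320.74494374],
       [  0.        , 382.51195092, 244.5071182 ],
       [  0.        ,   0.        ,   1.        ]]), 'tool_from_camera': array([[ 9.99998686e-01, -1.36948332e-03,  8.67512400e-04,
         7.39546980e-04],
       [ 1.07495932e-03,  9.60724050e-01,  2.77503414e-01,
        -7.44225567e-02],
       [-1.21347632e-03, -2.77502116e-01,  9.60724260e-01,
        -1.58509640e-01],
       [ 0.00000000e+00,  0.00000000e+00,  0.00000000e+00,
         1.00000000e+00]])}
```

View pics/top0.png

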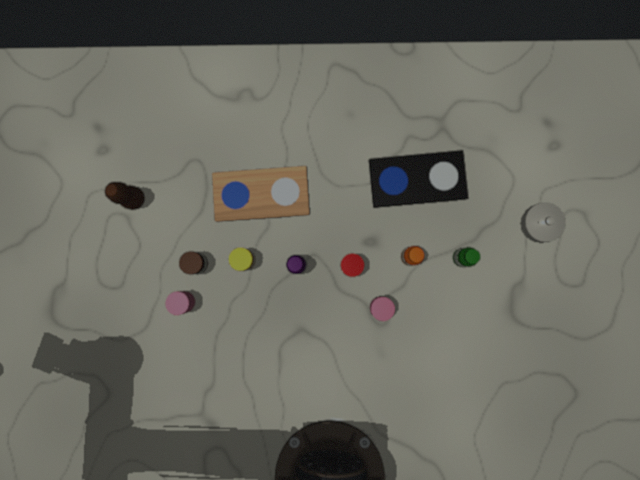

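View pics/scene0.png

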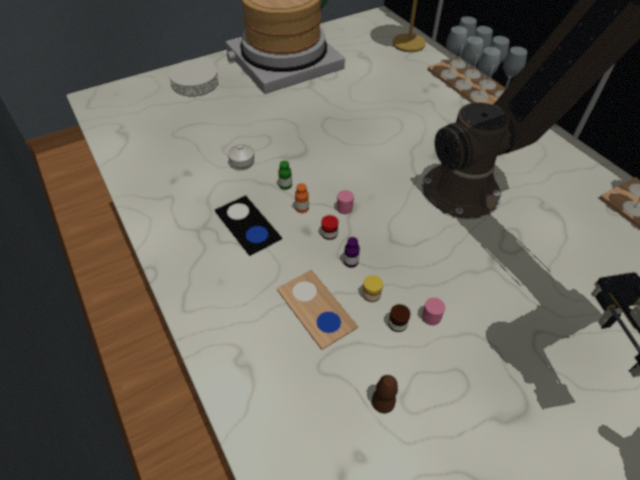

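Top view: oak board with discs at about (236,194) blue and (285,191) white. The black board has (394,181) blue and (444,176) white. The row is choc (192,263), honey (241,259), purple (296,264), jam (352,265), orange (415,255) and green (469,257). The pink jars at (179,303) and (383,308) are decoys, since the wanted lids are yellow and red. Next I measure.

```bash
cat > h.py <<'E'
import numpy as np, cv2
from station import arm, grab_frame, camera_params
from scipy.spatial.transform import Rotation as Ro
def ray(cam,px,state=None):
    p=camera_params(cam);K=np.array(p["intrinsics"]);d=np.linalg.solve(K,[px[0],px[1],1.])
    if cam=="wrist":
        T=np.array(p["tool_from_camera"]);Rt=Ro.from_euler('xyz',state["ee_rot"]).as_matrix()
        return Rt@T[:3,3]+state["eef_pos"],Rt@T[:3,:3]@d
    R=np.array(p["R"]);return -R.T@np.array(p["t"]),R.T@d
def onz(cam,px,z,state=None):
    c,d=ray(cam,px,state);return c+d*(z-c[2])/d[2]
def proj(cam,X,state=None):
    p=camera_params(cam);K=np.array(p["intrinsics"])
    if cam=="wrist":
        T=np.array(p["tool_from_camera"]);Rt=Ro.from_euler('xyz',state["ee_rot"]).as_matrix()
        x=T[:3,:3].T@(Rt.T@(np.array(X)-state["eef_pos"])-T[:3,3])
    else: x=np.array(p["R"])@X+np.array(p["t"])
    x=K@x;return x[:2]/x[2]
def tri(a,b):
    (c1,d1),(c2,d2)=a,b
    A=np.stack([d1,-d2],1);s=np.linalg.lstsq(A,c2-c1,rcond=None)[0]
    p,q=c1+s[0]*d1,c2+s[1]*d2
    return (p+q)/2,np.linalg.norm(p-q)
def blobs(img,h,smin,vmin,vmax=255,amin=60,smax=255):
    H=cv2.cvtColor(img,cv2.COLOR_BGR2HSV)
    if h[0]<=h[1]: m=(H[...,0]>=h[0])&(H[...,0]<=h[1])
    else: m=(H[...,0]>=h[0])|(H[...,0]<=h[1])
    m&=(H[...,1]>=smin)&(H[...,1]<=smax)&(H[...,2]>=vmin)&(H[...,2]<=vmax)
    out=[]
    for c in cv2.findContours(m.astype(np.uint8),cv2.RETR_EXTERNAL,cv2.CHAIN_APPROX_NONE)[0]:
        if cv2.contourArea(c)>=amin:out.append((cv2.minEnclosingCircle(c),cv2.contourArea(c),c))
    return sorted(out,key=lambda o:-o[1])
E
python3 - <<'E'
from h import *
img=cv2.imread("pics/top0.png")
for n,a,z in [("blue",((105,125),120,60),.012),("yellow",((22,35),150,60),.056),("red",((172,5),180,80),.056),("orange",((6,18),190,90),.092),("green",((50,70),120,20),.092),("purple",((126,160),80,20),.092)]:
    for b in blobs(img,*a,amin=50)[:3]:
        (c,r),A,k=b; x,y,w,h=cv2.boundingRect(k)
        P=onz("top",c,z);Q=onz("top",(c[0]+r,c[1]),z)
        print(n,np.round(c,1),round(r,1),A,(x,y,w,h),np.round(P,4),"dia",round(2*np.linalg.norm(Q-P),4), "col",img[int(c[1]),int(c[0])])
print(onz("top",(545,222),.03),onz("top",(130,197),0))
b=cv2.resize(img[225:330,150:500],None,fx=2.2,fy=2.2,interpolation=2);cv2.imwrite("pics/crop0.png",b)
E
```

```text
blue [393.1 180.2] 14.6 622.0 (379, 166, 29, 29) [ 0.6331 -0.1432  0.012 ] dia 0.0636 col [108  55  32]
blue [235.1 194.8] 13.2 505.5 (222, 182, 27, 26) [0.6036 0.2037 0.012 ] dia 0.0584 col [121  66  42]
yellow [240.8 259. ] 11.6 369.0 (230, 248, 23, 22) [0.4611 0.182  0.056 ] dia 0.0485 col [ 55 143 139]
red [352.2 264.8] 10.9 341.0 (342, 254, 22, 22) [ 0.4479 -0.0507  0.056 ] dia 0.0454 col [ 27  28 126]
orange [413.9 255. ] 9.4 236.5 (405, 247, 19, 17) [ 0.4665 -0.1732  0.092 ] dia 0.0374 col [ 26  77 137]
green [468.5 256.5] 10.6 268.0 (458, 248, 22, 18) [ 0.4629 -0.2822  0.092 ] dia 0.0423 col [28 84 33]
purple [295.9 264. ] 9.1 229.0 (287, 256, 19, 17) [0.4495 0.0641 0.092 ] dia 0.0368 col [81 39 71]
[ 0.5375295 -0.4622727  0.03     ] [0.60212422 0.44131121 0.        ]
```

View pics/crop0.png

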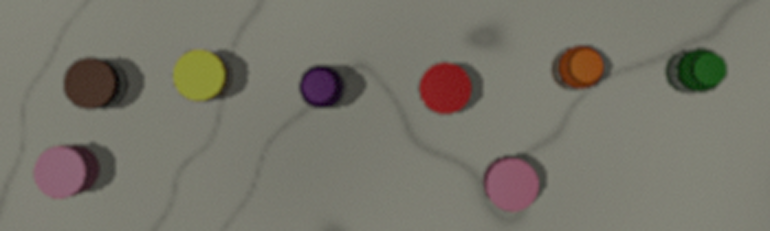

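The enlarged crop confirms it: the yellow lid at (241,259) is honey, the red at (352,265) is jam, and the orange and green caps are at (414,255) and (468,257). The two pink lids stand off the row and are not meant. Next come the board frames and a cross-check against the scene view.

```bash
cat >> h.py <<'E'
def go(target,yaw=None):
    "prints the shift in tool axes and turn in deg to bring the TCP to target"
    s=arm.get_state();R=Ro.from_euler('xyz',s["ee_rot"]).as_matrix()
    d=R.T@(np.array(target)-s["eef_pos"]);y=0
    if yaw is not None: y=-np.degrees((yaw-s["ee_rot"][2]+np.pi)%(2*np.pi)-np.pi)
    print("rows: shift",np.round(d,4),"turn",round(y,1),"t",round(s["t"],2))
E
python3 - <<'E'
from h import *
img=cv2.imread("pics/top0.png");sc=cv2.imread("pics/scene0.png")
roi=np.zeros_like(img);roi[150:220,205:475]=img[150:220,205:475]
H=cv2.cvtColor(img,cv2.COLOR_BGR2HSV)
print("white",img[191,285],img[176,444],"counter",img[230,340],"oak",img[175,260])
def cen(k):
    M=cv2.moments(k);return M['m10']/M['m00'],M['m01']/M['m00']
for n,p in [("oakB",(235,194)),("oakW",(285,191)),("darkB",(393,180)),("darkW",(444,176))]:
    sub=img[p[1]-22:p[1]+22,p[0]-22:p[0]+22].astype(int)
    m=(np.abs(sub-img[p[1],p[0]].astype(int)).sum(2)<45).astype(np.uint8)
    k=max(cv2.findContours(m,0,1)[0],key=cv2.contourArea)
    c=np.array(cen(k))+np.array(p)-22;A=cv2.contourArea(k)
    print(n,c.round(1),"eqdia px",round(2*np.sqrt((A+ .5*len(k))/np.pi),1),onz("top",c,.012).round(4))
# scene cross-checks
for n,a,z in [("blue",((105,125),120,60),.012),("yellow",((22,35),150,60),.056),("red",((172,5),180,80),.056)]:
    for b in blobs(sc,*a,amin=40)[:3]:
        c=cen(b[2]);print("scene",n,np.round(c,1),b[1],onz("scene",c,z).round(4))
go([0.52,0.15,0.24],-np.pi)
cv2.imwrite("pics/grip.png",cv2.resize(sc[230:400,540:640],None,fx=4,fy=3.5))
E
```

```text
white [143 141 137] [139 142 138] counter [113 123 123] oak [ 76 107 136]
oakB [235.1 194.8] eqdia px 26.7 [0.6035 0.2038 0.012 ]
oakW [284.8 191.1] eqdia px 28.0 [0.6108 0.0942 0.012 ]
darkB [393.2 180.2] eqdia px 28.0 [ 0.6331 -0.1433  0.012 ]
darkW [443.3 175.6] eqdia px 26.9 [ 0.6425 -0.2528  0.012 ]
scene blue [328.2 321.8] 329.5 [0.6039 0.206  0.012 ]
scene blue [256.6 234.1] 286.0 [ 0.6325 -0.1406  0.012 ]
scene yellow [372.7 284.4] 222.5 [0.4664 0.1915 0.056 ]
scene red [329.3 222.6] 151.5 [ 0.4526 -0.0412  0.056 ]
rows: shift [ 0.3599 -0.4403 -0.0136] turn 70.5 t 0.15
```

View pics/grip.png

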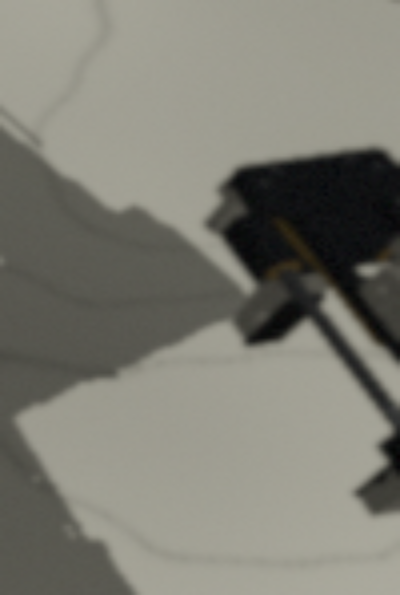

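View pics/wrist0.png

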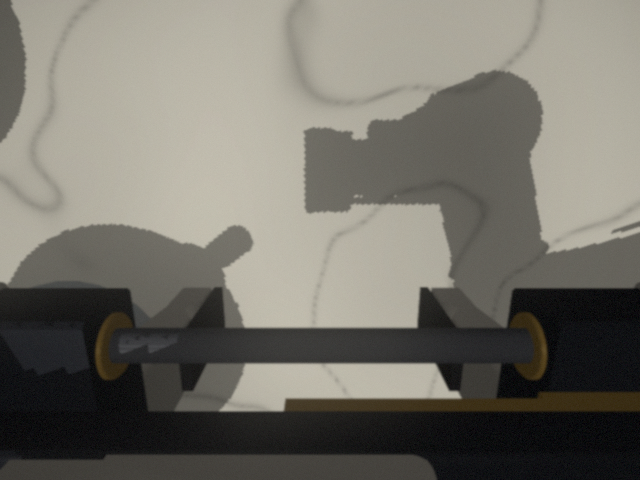

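The discs measure 110 mm apart on both boards, as they should, and the two views agree to about 2 mm. The gripper body's long side lies along the jaws. I'll put the jaws along world x and go above the honey jar.

Run:
```python
from h import *
go([0.46,0.18,0.24],-np.pi)
```

```text
rows: shift [ 0.3516 -0.3737 -0.0137] turn 70.5 t 0.15
```

```bash
python3 -m handwheel '[[[0.0876,0.352,-0.374,-0.014,70.5],[0.0876,0.352,-0.374,-0.014,70.5],[0.0876,0.352,-0.374,-0.014,70.5],[0.0876,0.352,-0.374,-0.014,70.5],[0.0876,0.352,-0.374,-0.014,70.5],[0.0876,0.352,-0.374,-0.014,70.5],[0.0876,0.352,-0.374,-0.014,70.5],[0.0876,0.352,-0.374,-0.014,70.5],[0.0876,0.352,-0.374,-0.014,70.5],[0.0876,0.352,-0.374,-0.014,70.5],[0.0876,0.352,-0.374,-0.014,70.5],[0.0876,0.352,-0.374,-0.014,70.5],[0.0876,0.352,-0.374,-0.014,70.5],[0.0876,0.352,-0.374,-0.014,70.5],[0.0876,0.352,-0.374,-0.014,70.5],[0.0876,0.352,-0.374,-0.014,70.5],[0.0876,0.352,-0.374,-0.014,70.5],[0.0876,0.352,-0.374,-0.014,70.5]]]' 20
cat >> h.py <<'E'
def look(fn):
    import time
    s=arm.get_state();im=grab_frame("wrist");cv2.imwrite("pics/"+fn,im)
    print("t",round(s["t"],2),"tcp",np.round(s["eef_pos"],4),np.round(s["ee_rot"],3),"F",np.round(s["force"],1),"w",round(s["width"],4))
    return s,im
def show(im,s,h,smin,vmin,z,amin=300,**k):
    for (c,r),A,kk in blobs(im,h,smin,vmin,amin=amin,**k)[:3]:
        M=cv2.moments(kk);m=(M['m10']/M['m00'],M['m01']/M['m00'])
        P=onz("wrist",c,z,s);Q=onz("wrist",(c[0]+r,c[1]),z,s)
        print(np.round(c,1),"r",round(r,1),"A",A,"bbox",cv2.boundingRect(kk),"circ->",P.round(4),"cen->",onz("wrist",m,z,s).round(4),"dia",round(2*np.linalg.norm(Q-P),4))
E
python3 - <<'E'
from h import *
s,im=look("w1.png");show(im,s,(22,35),130,60,.056)
E
```

```text
t: 1.65
eef_pos: [0.4598, 0.1804, 0.2402]
ee_rot: [-3.14, -0.0, -3.14]
force: [-0.2, -0.5, -0.3]
width: 0.0876
t 1.65 tcp [0.4598 0.1804 0.2402] [-3.14 -0.   -3.14] F [-0.2 -0.5 -0.3] w 0.0876
[319.  221.6] r 26.7 A 2111.0 bbox (293, 195, 53, 54) circ-> [0.4605 0.1815 0.056 ] cen-> [0.4605 0.1818 0.056 ] dia 0.049
```

View pics/w1.png

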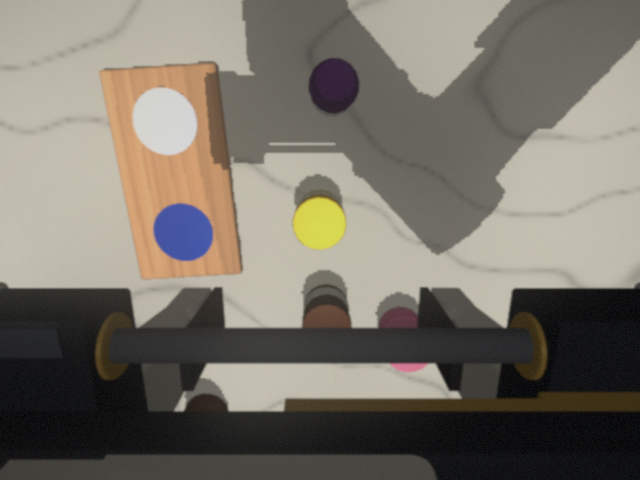

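The wrist view shows honey at (319,222) → (0.4605, 0.1815), 49 mm across, which agrees with the top view. I'll descend and grip.

```bash
python3 -m handwheel '[[[0.0876,-0.001,0.001,0.04,0],[0.0876,-0.001,0.001,0.08,0],[0.0876,-0.001,0.001,0.12,0],[0.0876,-0.001,0.001,0.15,0],[0.0876,-0.001,0.001,0.18,0],[0.0876,-0.001,0.001,0.20,0],[0.0876,-0.001,0.001,0.215,0],[0.0876,-0.001,0.001,0.225,0],[0.0876,-0.001,0.001,0.226,0],[0.04,-0.001,0.001,0.226,0],[0.04,-0.001,0.001,0.226,0],[0.04,-0.001,0.001,0.226,0],[0.04,-0.001,0.001,0.226,0],[0.04,-0.001,0.001,0.226,0],[0.04,-0.001,0.001,0.226,0],[0.04,-0.001,0.001,0.226,0]]]' 20
python3 - <<'E'
from h import *
s=cv2.imread("pics/w1.png")
st={"eef_pos":np.array([.4598,.1804,.2402]),"ee_rot":np.array([-3.14,0,-3.14])}
st["ee_rot"]=np.array([-np.pi,0,-np.pi])
show(s,st,(105,125),100,60,.012); show(s,st,(0,179),0,190,.012,smax=30)
E
```

```text
t: 3.03
eef_pos: [0.4609, 0.1813, 0.0147]
ee_rot: [-3.141, 0.0, -3.14]
force: [-0.7, -0.1, 3.2]
width: 0.0493
[183.  231.5] r 29.5 A 2412.5 bbox (155, 204, 57, 56) circ-> [0.6024 0.2018 0.012 ] cen-> [0.6026 0.2021 0.012 ] dia 0.0615
[374.  281.5] r 188.0 A 18146.0 bbox (186, 168, 377, 158) circ-> [0.4014 0.2578 0.012 ] cen-> [0.4387 0.2366 0.012 ] dia 0.4072
[ 69. 205.] r 101.2 A 17894.5 bbox (0, 123, 139, 164) circ-> [0.716  0.1738 0.012 ] cen-> [0.7243 0.1747 0.012 ] dia 0.2065
[547. 226.] r 95.8 A 9528.5 bbox (454, 195, 186, 89) circ-> [0.2241 0.1965 0.012 ] cen-> [0.2053 0.212  0.012 ] dia 0.1991
```

```bash
python3 -m handwheel '[[[0.04,0,0,-0.02,0],[0.04,0,0,-0.05,0],[0.04,0,0,-0.08,0],[0.04,-0.03,-0.018,-0.08,0],[0.04,-0.06,-0.036,-0.08,0],[0.04,-0.09,-0.053,-0.08,0],[0.04,-0.12,-0.071,-0.08,0],[0.04,-0.14,-0.083,-0.08,0],[0.04,-0.149,-0.088,-0.08,0],[0.04,-0.149,-0.088,-0.08,0],[0.04,-0.149,-0.088,-0.06,0],[0.04,-0.149,-0.088,-0.04,0],[0.04,-0.149,-0.088,-0.025,0],[0.04,-0.149,-0.088,-0.018,0],[0.04,-0.149,-0.088,-0.016,0],[0.04,-0.149,-0.088,-0.014,0],[0.04,-0.149,-0.088,-0.014,0]]]' 20
```

```text
t: 4.45
eef_pos: [0.6102, 0.094, 0.0293]
ee_rot: [-3.141, 0.001, -3.139]
force: [0.1, -0.8, -0.9]
width: 0.0493
```

```bash
python3 -m handwheel '[[[0.04,0,-0.0005,0.001,0],[0.04,0,-0.0005,0.002,0],[0.04,0,-0.0005,0.0025,0],[0.04,0,-0.0005,0.003,0],[0.04,0,-0.0005,0.003,0]]]' 20
```

```text
t: 4.87
eef_pos: [0.6104, 0.0936, 0.0268]
ee_rot: [-3.141, 0.001, -3.139]
force: [-1.1, 0.3, 0.4]
width: 0.0497
```

```bash
python3 -m handwheel '[[[0.05,0,0,0.0005,0],[0.056,0,0,0.0005,0],[0.065,0,0,0.0005,0],[0.0876,0,0,0.0005,0],[0.0876,0,0,0,0],[0.0876,0,0,0,0],[0.0876,0,0,-0.02,0],[0.0876,0,0,-0.05,0],[0.0876,0,0,-0.09,0],[0.0876,0,0,-0.13,0],[0.0876,0,0,-0.17,0],[0.0876,0,0,-0.2,0],[0.0876,0,0,-0.21,0],[0.0876,0,0,-0.21,0]]]'
python3 - <<'E'
from h import *
s,im=look("w2.png");show(im,s,(22,35),130,60,.068);show(im,s,(105,125),100,60,.012)
go([.449,-.051,.24])
E
```

```text
t: 6.03
eef_pos: [0.6117, 0.0941, 0.2408]
ee_rot: [3.14, 0.008, -3.139]
force: [0.6, -0.3, -0.4]
width: 0.0877
t 6.03 tcp [0.6117 0.0941 0.2408] [ 3.14   0.008 -3.139] F [ 0.6 -0.3 -0.4] w 0.0877
[323.7 222.9] r 27.9 A 2290.0 bbox (296, 195, 55, 56) circ-> [0.6096 0.0944 0.068 ] cen-> [0.6098 0.0945 0.068 ] dia 0.0495
[330.2 307. ] r 26.8 A 1954.5 bbox (304, 283, 54, 46) circ-> [0.602  0.2024 0.012 ] cen-> [0.6022 0.2015 0.012 ] dia 0.0593
rows: shift [ 0.162  -0.1445 -0.0027] turn 0 t 6.08
```

View pics/w2.png

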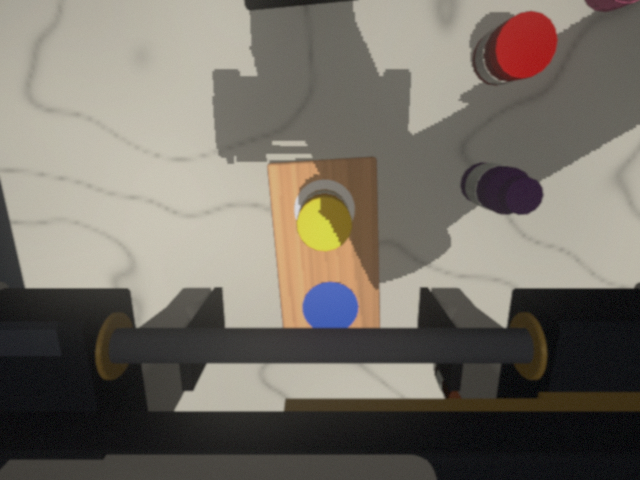

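The honey jar stands upright at (324,223) → (0.610, 0.0945), on the white disc within about 1 mm. Next is the jam jar.

```bash
python3 -m handwheel '[[[0.0876,0.162,-0.1445,-0.002,0],[0.0876,0.162,-0.1445,-0.002,0],[0.0876,0.162,-0.1445,-0.002,0],[0.0876,0.162,-0.1445,-0.002,0],[0.0876,0.162,-0.1445,-0.002,0],[0.0876,0.162,-0.1445,-0.002,0],[0.0876,0.162,-0.1445,-0.002,0],[0.0876,0.162,-0.1445,-0.002,0],[0.0876,0.162,-0.1445,-0.002,0]]]'
python3 - <<'E'
from h import *
s,im=look("w3.png");show(im,s,(174,5),170,80,.056)
E
```

```text
t: 6.83
eef_pos: [0.4492, -0.0507, 0.2385]
ee_rot: [3.141, 0.003, -3.139]
force: [0.1, -0.3, 0.1]
width: 0.0879
t 6.83 tcp [ 0.4492 -0.0507  0.2385] [ 3.141e+00  3.000e-03 -3.139e+00] F [ 0.1 -0.3  0.1] w 0.0879
```

View pics/w3.png

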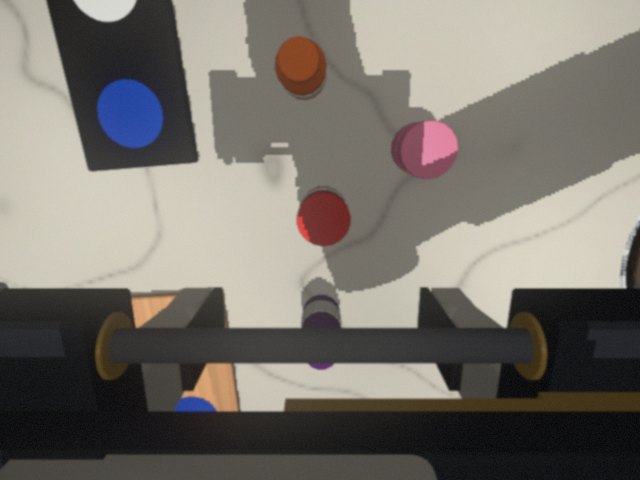

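Run:
```python
from h import *
im=cv2.imread("pics/w3.png");H=cv2.cvtColor(im,cv2.COLOR_BGR2HSV);print(H[220,330],H[228,303],H[65,300])
s=arm.get_state();show(im,s,(170,8),130,40,.056);show(im,s,(105,125),100,60,.012)
show(im,s,(0,20),150,40,.092)
```

```text
[  2 162 110] [  0 175 206] [ 10 187 134]
[323.2 218.2] r 26.7 A 2079.0 bbox (298, 192, 52, 53) circ-> [ 0.4469 -0.0527  0.056 ] cen-> [ 0.4467 -0.0525  0.056 ] dia 0.0485
[130.  112.5] r 36.8 A 3635.5 bbox (96, 78, 68, 71) circ-> [ 0.6313 -0.1456  0.012 ] cen-> [ 0.6317 -0.1453  0.012 ] dia 0.0702
[194.5 410.5] r 20.5 A 419.0 bbox (174, 397, 42, 15) circ-> [0.6    0.1922 0.012 ] cen-> [0.6009 0.1847 0.012 ] dia 0.0492
[544.6 401.5] r 94.7 A 2262.5 bbox (450, 392, 190, 20) circ-> [0.2384 0.1149 0.092 ] cen-> [0.2231 0.1158 0.092 ] dia 0.1777
[300.   65.1] r 28.5 A 2097.0 bbox (276, 37, 49, 57) circ-> [ 0.4644 -0.1746  0.092 ] cen-> [ 0.4642 -0.1745  0.092 ] dia 0.0417
[323.9 218.5] r 25.6 A 1389.5 bbox (308, 193, 42, 51) circ-> [ 0.4466 -0.0602  0.092 ] cen-> [ 0.442  -0.0614  0.092 ] dia 0.0416
```

The wrist view shows jam at (323,218) → (0.447, -0.0525). The top view gave (0.448, -0.051), so they agree. I'll descend and grip.

```bash
python3 -m handwheel '[[[0.0876,0.002,-0.0015,0.04,0],[0.0876,0.002,-0.0015,0.08,0],[0.0876,0.002,-0.0015,0.12,0],[0.0876,0.002,-0.0015,0.15,0],[0.0876,0.002,-0.0015,0.18,0],[0.0876,0.002,-0.0015,0.20,0],[0.0876,0.002,-0.0015,0.215,0],[0.0876,0.002,-0.0015,0.223,0],[0.0876,0.002,-0.0015,0.224,0],[0.04,0.002,-0.0015,0.224,0],[0.04,0.002,-0.0015,0.224,0],[0.04,0.002,-0.0015,0.224,0],[0.04,0.002,-0.0015,0.224,0],[0.04,0.002,-0.0015,0.224,0],[0.04,0.002,-0.0015,0.224,0],[0.04,0.002,-0.0015,0.224,0]]]' 20
python3 - <<'E'
from h import *
s=arm.get_state();go([.6415,-.2535,s["eef_pos"][2]+.012],-np.pi)
E
```

```text
t: 8.22
eef_pos: [0.4483, -0.0518, 0.015]
ee_rot: [3.14, 0.004, -3.139]
force: [-1.5, -0.0, 3.4]
width: 0.0492
rows: shift [-0.1927 -0.2022 -0.0115] turn 0.2 t 8.22
```

```bash
python3 -m handwheel '[[[0.04,0,0,-0.02,0],[0.04,0,0,-0.05,0],[0.04,0,0,-0.085,0],[0.04,-0.01,0,-0.12,0],[0.04,-0.04,-0.03,-0.12,0],[0.04,-0.07,-0.06,-0.12,0],[0.04,-0.10,-0.09,-0.12,0],[0.04,-0.13,-0.12,-0.12,0],[0.04,-0.16,-0.15,-0.12,0],[0.04,-0.18,-0.18,-0.12,0],[0.04,-0.19,-0.2,-0.12,0],[0.04,-0.193,-0.202,-0.1,0],[0.04,-0.193,-0.202,-0.07,0],[0.04,-0.193,-0.202,-0.045,0],[0.04,-0.193,-0.202,-0.028,0],[0.04,-0.193,-0.202,-0.018,0],[0.04,-0.193,-0.202,-0.015,0],[0.04,-0.193,-0.202,-0.014,0],[0.04,-0.193,-0.202,-0.014,0]]]'
python3 - <<'E'
from h import *
go([.6415,-.2535,.027],-np.pi)
E
```

```text
t: 9.8
eef_pos: [0.6424, -0.2534, 0.0303]
ee_rot: [3.141, 0.005, -3.138]
force: [0.2, 0.0, -0.3]
width: 0.0496
rows: shift [ 0.0009 -0.0001  0.0033] turn 0.2 t 9.8
```

```bash
python3 -m handwheel '[[[0.04,0.0005,0,0.001,0],[0.04,0.0005,0,0.002,0],[0.04,0.0005,0,0.0028,0],[0.04,0.0005,0,0.0033,0],[0.04,0.0005,0,0.0036,0],[0.04,0.0005,0,0.0036,0]]]'
```

```text
t: 10.3
eef_pos: [0.6421, -0.2533, 0.0272]
ee_rot: [3.141, 0.005, -3.138]
force: [-0.2, 0.9, 2.5]
width: 0.0497
```

Light contact force (about 2.5 N): it is seated. I'll release it and climb.

```bash
python3 -m handwheel '[[[0.05,0,0,0.0,0],[0.056,0,0,0.0,0],[0.065,0,0,0.0,0],[0.0876,0,0,0.0,0],[0.0876,0,0,0,0],[0.0876,0,0,0,0],[0.0876,0,0,-0.02,0],[0.0876,0,0,-0.05,0],[0.0876,0,0,-0.09,0],[0.0876,0,0,-0.13,0],[0.0876,0,0,-0.17,0],[0.0876,0,0,-0.2,0],[0.0876,0,0,-0.21,0],[0.0876,0,0,-0.21,0]]]'
python3 - <<'E'
from h import *
s,im=look("w4.png");show(im,s,(170,8),130,40,.068);show(im,s,(105,125),100,40,.012)
show(im,s,(0,179),0,120,.012,smax=30)
go([.465,-.174,.27],-np.pi)
E
```

```text
t: 11.47
eef_pos: [0.6426, -0.2539, 0.2418]
ee_rot: [-3.141, 0.012, -3.138]
force: [0.0, 0.3, -0.6]
width: 0.0876
t 11.47 tcp [ 0.6426 -0.2539  0.2418] [-3.141  0.012 -3.138] F [ 0.   0.3 -0.6] w 0.0876
[323.9 223.4] r 28.7 A 2383.5 bbox (296, 195, 57, 58) circ-> [ 0.6411 -0.2535  0.068 ] cen-> [ 0.6411 -0.2531  0.068 ] dia 0.051
[332.5 308.4] r 28.9 A 2179.5 bbox (304, 282, 58, 47) circ-> [ 0.6313 -0.1443  0.012 ] cen-> [ 0.6312 -0.1466  0.012 ] dia 0.0639
[319.5 140. ] r 348.8 A 161381.0 bbox (0, 0, 640, 328) circ-> [ 0.646  -0.3244  0.012 ] cen-> [ 0.642  -0.3265  0.012 ] dia 0.6768
[317.  402.5] r 143.2 A 9920.5 bbox (174, 363, 287, 49) circ-> [ 0.6485 -0.0211  0.012 ] cen-> [ 0.6603 -0.0466  0.012 ] dia 0.3414
[324.8 209.8] r 29.4 A 530.0 bbox (296, 182, 59, 37) circ-> [ 0.6404 -0.2552  0.012 ] cen-> [ 0.639  -0.2714  0.012 ] dia 0.0605
rows: shift [ 0.1761  0.0801 -0.0325] turn 0.2 t 11.52
```

View pics/w4.png

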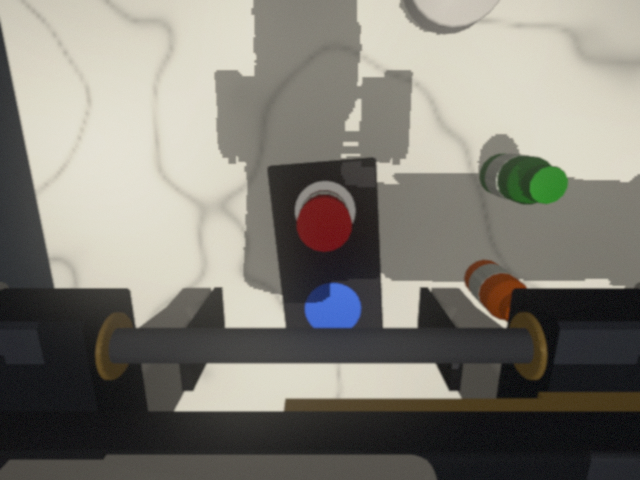

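The jam jar is upright at (324,223) → (0.641, -0.2535), centred on its white disc within about 2 mm. Next is the orange bottle.

```bash
python3 -m handwheel '[[[0.0876,0.176,0.08,-0.032,0],[0.0876,0.176,0.08,-0.032,0],[0.0876,0.176,0.08,-0.032,0],[0.0876,0.176,0.08,-0.032,0],[0.0876,0.176,0.08,-0.032,0],[0.0876,0.176,0.08,-0.032,0],[0.0876,0.176,0.08,-0.032,0],[0.0876,0.176,0.08,-0.032,0],[0.0876,0.176,0.08,-0.032,0]]]'
python3 - <<'E'
from h import *
s,im=look("w5.png");show(im,s,(3,20),150,40,.092)
E
```

```text
t: 12.27
eef_pos: [0.4654, -0.1742, 0.2683]
ee_rot: [3.141, 0.007, -3.139]
force: [0.4, 0.9, 0.3]
width: 0.0875
t 12.27 tcp [ 0.4654 -0.1742  0.2683] [ 3.141  0.007 -3.139] F [0.4 0.9 0.3] w 0.0875
[545.1 401. ] r 94.2 A 2180.5 bbox (451, 392, 189, 20) circ-> [0.2347 0.0133 0.092 ] cen-> [0.2162 0.015  0.092 ] dia 0.1926
[321.1 210. ] r 22.1 A 1295.5 bbox (302, 188, 40, 45) circ-> [ 0.4655 -0.1852  0.092 ] cen-> [ 0.4655 -0.1854  0.092 ] dia 0.0392
[535.  350.6] r 28.6 A 538.0 bbox (516, 322, 32, 58) circ-> [ 0.2543 -0.0452  0.092 ] cen-> [ 0.2524 -0.0373  0.092 ] dia 0.0562
```

View pics/w5.png

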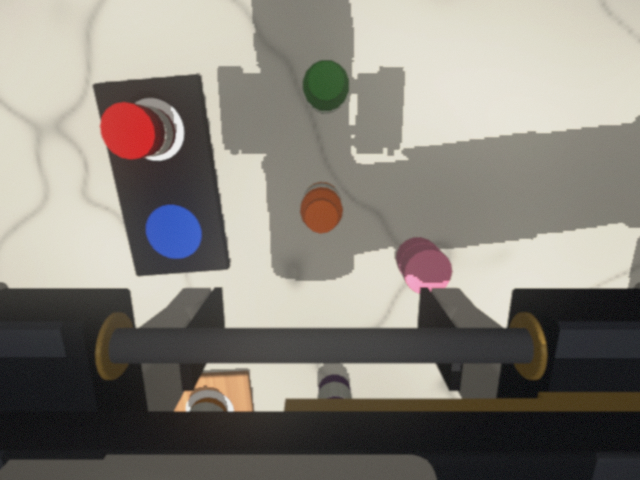

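Run:
```python
from h import *
im=cv2.imread("pics/w5.png");s=arm.get_state()
cr=im[175:245,285:360];cv2.imwrite("pics/c5.png",cv2.resize(np.clip(cr.astype(float)*1.6,0,255).astype(np.uint8),None,fx=8,fy=8,interpolation=cv2.INTER_CUBIC))
for X in ([.4655,-.1742,.092],[.4655,-.1785,.092]): print(proj("wrist",X,s), proj("wrist",[X[0]+.0155,X[1],.092],s),proj("wrist",[X[0],X[1],.0],s))
```

```text
[321.19415264 222.14376598] [303.89183783 222.09105498] [321.55696961 204.15770802]
[321.20468487 217.43587746] [303.8421283 217.3840173] [321.56633891 200.36848582]
```

View pics/c5.png

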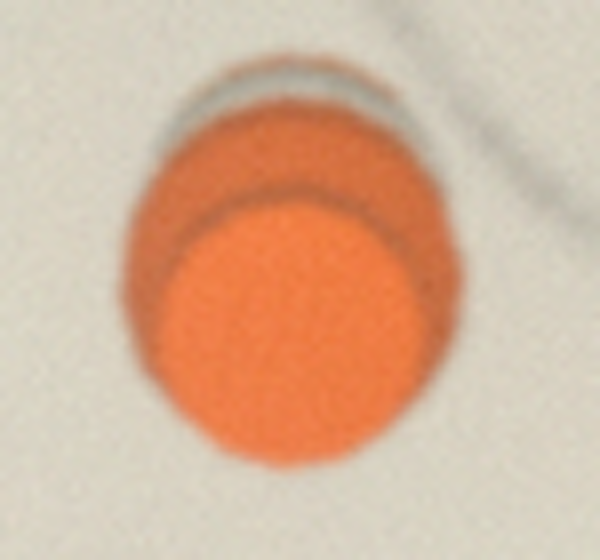

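The cap circle in the crop is centred at (321.4,216.2) → (0.465, -0.1795). The cap in the top view, at about (416.8,255), gives y ≈ -0.179, so they agree. I'll grip the body at z ≈ 52 mm, which leaves 7 mm between the cap and the gripper body.

```bash
python3 -m handwheel '[[[0.0876,0,-0.005,0.04,0],[0.0876,0,-0.005,0.08,0],[0.0876,0,-0.005,0.12,0],[0.0876,0,-0.005,0.155,0],[0.0876,0,-0.005,0.185,0],[0.0876,0,-0.005,0.21,0],[0.0876,0,-0.005,0.225,0],[0.0876,0,-0.005,0.233,0],[0.0876,0,-0.005,0.234,0],[0.035,0,-0.005,0.234,0],[0.035,0,-0.005,0.234,0],[0.035,0,-0.005,0.234,0],[0.035,0,-0.005,0.234,0],[0.035,0,-0.005,0.234,0],[0.035,0,-0.005,0.234,0],[0.035,0,-0.005,0.234,0],[0.035,0,-0.005,0.234,0]]]' 20
python3 - <<'E'
from h import *
s=arm.get_state();go([.632,-.144,s["eef_pos"][2]+.012],-np.pi)
E
```

```text
t: 13.73
eef_pos: [0.4672, -0.1792, 0.0346]
ee_rot: [3.141, 0.007, -3.139]
force: [-0.8, 0.4, 2.9]
width: 0.0415
rows: shift [-0.165   0.0347 -0.0108] turn 0.2 t 13.73
```

```bash
python3 -m handwheel '[[[0.035,0,0,-0.02,0],[0.035,0,0,-0.05,0],[0.035,0,0,-0.085,0],[0.035,-0.02,0.004,-0.1,0],[0.035,-0.05,0.01,-0.1,0],[0.035,-0.08,0.017,-0.1,0],[0.035,-0.11,0.023,-0.1,0],[0.035,-0.14,0.029,-0.1,0],[0.035,-0.157,0.033,-0.1,0],[0.035,-0.165,0.035,-0.1,0],[0.035,-0.165,0.035,-0.08,0],[0.035,-0.165,0.035,-0.055,0],[0.035,-0.165,0.035,-0.035,0],[0.035,-0.165,0.035,-0.022,0],[0.035,-0.165,0.035,-0.016,0],[0.035,-0.165,0.035,-0.014,0],[0.035,-0.165,0.035,-0.014,0]]]'
python3 - <<'E'
from h import *
go([.632,-.144,.0466],-np.pi)
E
```

```text
t: 15.15
eef_pos: [0.6317, -0.1438, 0.0497]
ee_rot: [3.141, 0.006, -3.139]
force: [0.4, -0.6, -0.4]
width: 0.0417
rows: shift [-0.0003 -0.0002  0.0031] turn 0.2 t 15.15
```

```bash
python3 -m handwheel '[[[0.035,0,0,0.001,0],[0.035,0,0,0.002,0],[0.035,0,0,0.0028,0],[0.035,0,0,0.0033,0],[0.035,0,0,0.0036,0],[0.035,0,0,0.0036,0]]]'
```

```text
t: 15.65
eef_pos: [0.632, -0.1438, 0.0466]
ee_rot: [3.141, 0.007, -3.138]
force: [-0.8, 0.6, 1.9]
width: 0.0415
```

It is seated with about 2 N. I'll release it and climb.

```bash
python3 -m handwheel '[[[0.043,0,0,0.0,0],[0.049,0,0,0.0,0],[0.058,0,0,0.0,0],[0.0876,0,0,0.0,0],[0.0876,0,0,0,0],[0.0876,0,0,0,0],[0.0876,0,0,0,0],[0.0876,0,0,-0.02,0],[0.0876,0,0,-0.05,0],[0.0876,0,0,-0.09,0],[0.0876,0,0,-0.13,0],[0.0876,0,0,-0.17,0],[0.0876,0,0,-0.2,0],[0.0876,0,0,-0.22,0],[0.0876,0,0,-0.22,0]]]'
python3 - <<'E'
from h import *
s,im=look("w6.png")
go([.463,-.287,.27],-np.pi)
E
```

```text
t: 16.9
eef_pos: [0.6325, -0.1443, 0.2728]
ee_rot: [-3.141, 0.016, -3.138]
force: [0.4, -0.7, 0.1]
width: 0.0876
t 16.9 tcp [ 0.6325 -0.1443  0.2728] [-3.141  0.016 -3.138] F [ 0.4 -0.7  0.1] w 0.0876
rows: shift [ 0.169  -0.1425 -0.0024] turn 0.2 t 16.95
```

View pics/w6.png

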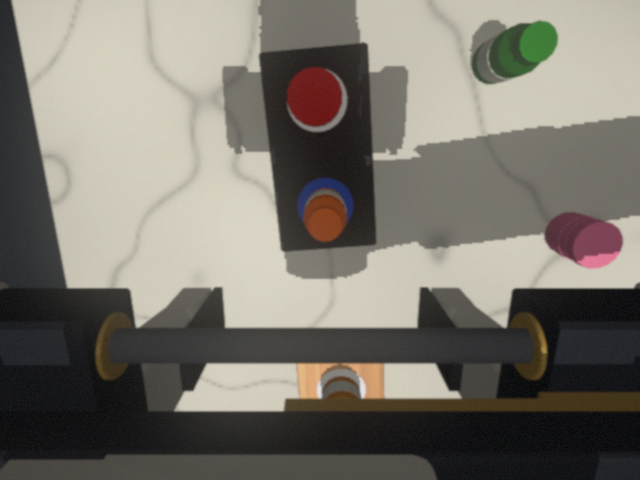

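Orange stands upright on the blue disc around (325,205), with the blue ring visible evenly on both sides. Next is green.

```bash
python3 -m handwheel '[[[0.0876,0.169,-0.1425,-0.002,0],[0.0876,0.169,-0.1425,-0.002,0],[0.0876,0.169,-0.1425,-0.002,0],[0.0876,0.169,-0.1425,-0.002,0],[0.0876,0.169,-0.1425,-0.002,0],[0.0876,0.169,-0.1425,-0.002,0],[0.0876,0.169,-0.1425,-0.002,0],[0.0876,0.169,-0.1425,-0.002,0],[0.0876,0.169,-0.1425,-0.002,0]]]'
python3 - <<'E'
from h import *
s,im=look("w7.png")
p=proj("wrist",[.463,-.287,.092],s);print(p)
x,y=int(p[0])-40,int(p[1])-40
print("crop origin",x,y)
cr=im[y:y+75,x:x+80];cv2.imwrite("pics/c7.png",cv2.resize(np.clip(cr.astype(float)*1.6,0,255).astype(np.uint8),None,fx=8,fy=8,interpolation=cv2.INTER_CUBIC))
E
```

```text
t: 17.7
eef_pos: [0.4633, -0.2867, 0.269]
ee_rot: [3.141, 0.012, -3.138]
force: [-0.3, 0.4, 0.0]
width: 0.0878
t 17.7 tcp [ 0.4633 -0.2867  0.269 ] [ 3.141  0.012 -3.138] F [-0.3  0.4  0. ] w 0.0878
[322.46587913 221.53228788]
crop origin 282 181
```

View pics/c7.png

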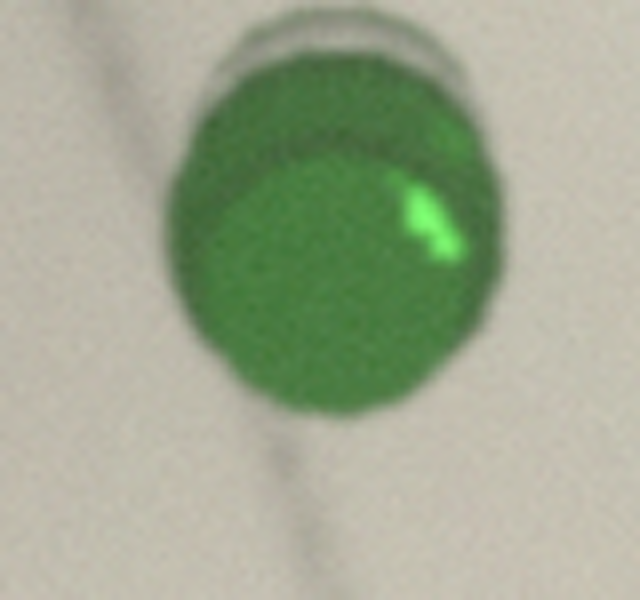

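View pics/w7.png

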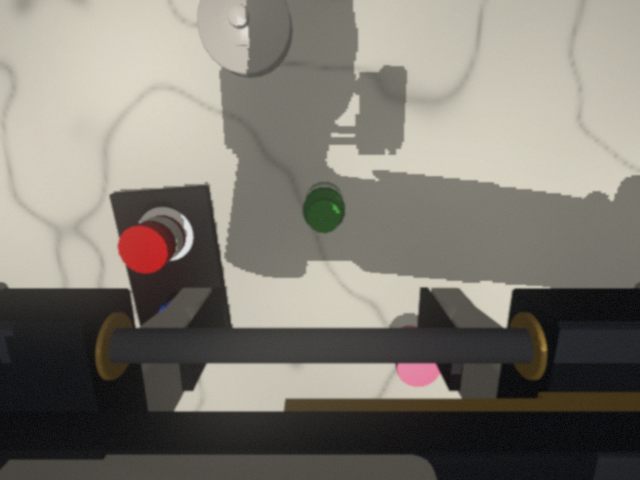

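The cap centre is at (323.6,215.5) → (0.462, -0.292), and the top view gives about -0.290. I'll descend with a small x correction for the 0.012 rad tool tilt.

```bash
python3 -m handwheel '[[[0.0876,0.001,-0.005,0.04,0],[0.0876,0.002,-0.005,0.08,0],[0.0876,0.003,-0.005,0.12,0],[0.0876,0.004,-0.005,0.155,0],[0.0876,0.004,-0.005,0.185,0],[0.0876,0.004,-0.005,0.21,0],[0.0876,0.004,-0.005,0.225,0],[0.0876,0.004,-0.005,0.233,0],[0.0876,0.004,-0.005,0.234,0],[0.035,0.004,-0.005,0.234,0],[0.035,0.004,-0.005,0.234,0],[0.035,0.004,-0.005,0.234,0],[0.035,0.004,-0.005,0.234,0],[0.035,0.004,-0.005,0.234,0],[0.035,0.004,-0.005,0.234,0],[0.035,0.004,-0.005,0.234,0],[0.035,0.004,-0.005,0.234,0]]]' 20
python3 - <<'E'
from h import *
s=arm.get_state();go([.603,.203,s["eef_pos"][2]+.012],-np.pi)
E
```

```text
t: 19.17
eef_pos: [0.4624, -0.2914, 0.0352]
ee_rot: [3.141, 0.012, -3.138]
force: [-0.1, -0.7, 1.5]
width: 0.0411
rows: shift [-0.1426  0.4939 -0.0101] turn 0.2 t 19.17
```

```bash
python3 -m handwheel '[[[0.035,0,0,-0.02,0],[0.035,0,0,-0.05,0],[0.035,0,0,-0.085,0],[0.035,0,0,-0.12,0],[0.035,-0.003,0.01,-0.15,0],[0.035,-0.012,0.04,-0.15,0],[0.035,-0.022,0.075,-0.15,0],[0.035,-0.032,0.11,-0.15,0],[0.035,-0.042,0.145,-0.15,0],[0.035,-0.052,0.18,-0.15,0],[0.035,-0.063,0.22,-0.15,0],[0.035,-0.075,0.26,-0.15,0],[0.035,-0.086,0.3,-0.15,0],[0.035,-0.098,0.34,-0.15,0],[0.035,-0.11,0.38,-0.15,0],[0.035,-0.121,0.42,-0.15,0],[0.035,-0.131,0.455,-0.15,0],[0.035,-0.139,0.48,-0.15,0],[0.035,-0.1426,0.494,-0.15,0],[0.035,-0.1426,0.494,-0.15,0]]]'
python3 - <<'E'
from h import *
go([.603,.203,.0472],-np.pi)
s,im=look("w8.png")
E
```

```text
t: 20.83
eef_pos: [0.6016, 0.2057, 0.1862]
ee_rot: [3.142, 0.011, -3.136]
force: [-0.0, -0.4, -1.2]
width: 0.0415
rows: shift [ 0.0002 -0.0027  0.139 ] turn 0.3 t 20.83
t 20.83 tcp [0.6016 0.2057 0.1862] [ 3.142  0.011 -3.136] F [-0.  -0.4 -1.2] w 0.0415
```

View pics/w8.png

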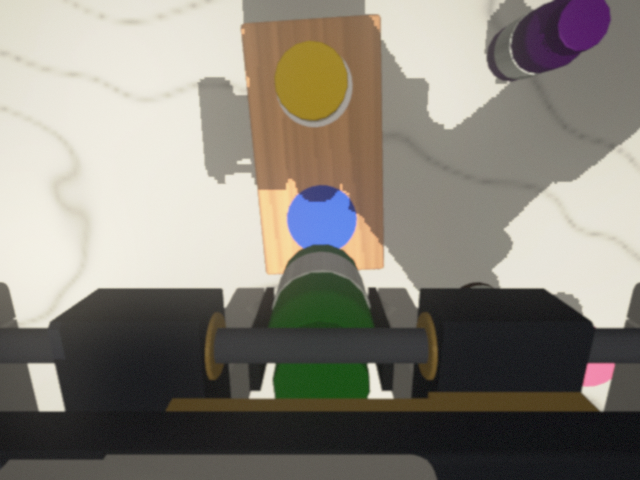

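Green is held upright over the blue disc at (322,218), with honey ahead of it. I'll lower it.

```bash
python3 -m handwheel '[[[0.035,0,-0.0015,0.03,0],[0.035,0,-0.003,0.06,0],[0.035,0,-0.003,0.085,0],[0.035,0,-0.003,0.105,0],[0.035,0,-0.003,0.12,0],[0.035,0,-0.003,0.13,0],[0.035,0,-0.003,0.135,0],[0.035,0,-0.003,0.1365,0],[0.035,0,-0.003,0.1375,0],[0.035,0,-0.003,0.1385,0],[0.035,0,-0.003,0.139,0],[0.035,0,-0.003,0.139,0]]]'
```

```text
t: 21.88
eef_pos: [0.6028, 0.2012, 0.0479]
ee_rot: [3.141, 0.012, -3.136]
force: [-0.9, 0.2, 0.0]
width: 0.0417
```

```bash
python3 -m handwheel '[[[0.035,0,0.001,0,0],[0.035,0,0.0015,0,0],[0.035,0,0.0015,0.0005,0],[0.035,0,0.0015,0.001,0],[0.035,0,0.0015,0.001,0]]]'
```

```text
t: 22.3
eef_pos: [0.603, 0.2029, 0.0472]
ee_rot: [3.141, 0.012, -3.136]
force: [-0.5, 0.1, 1.6]
width: 0.0412
```

```bash
python3 -m handwheel '[[[0.043,0,0,0.0,0],[0.049,0,0,0.0,0],[0.058,0,0,0.0,0],[0.0876,0,0,0.0,0],[0.0876,0,0,0,0],[0.0876,0,0,0,0],[0.0876,0,0,0,0],[0.0876,0,0,-0.02,0],[0.0876,0,0,-0.05,0],[0.0876,0,0,-0.09,0],[0.0876,0,0,-0.13,0],[0.0876,0,0,-0.17,0],[0.0876,0,0,-0.2,0],[0.0876,0,0,-0.22,0],[0.0876,0,0,-0.22,0],[0.0876,0,0,-0.22,0],[0.0876,0,0,-0.22,0]]]'
python3 - <<'E'
from h import *
s,im=look("w9.png")
t=grab_frame("top");cv2.imwrite("pics/top9.png",t)
cv2.imwrite("pics/top9c.png",cv2.resize(t[140:320,95:575],None,fx=1.6,fy=1.6,interpolation=2))
sc=grab_frame("scene");cv2.imwrite("pics/sc9.png",cv2.resize(sc[130:430,190:470],None,fx=2,fy=2,interpolation=2))
E
```

```text
t: 23.72
eef_pos: [0.5998, 0.2026, 0.2664]
ee_rot: [3.141, 0.011, -3.136]
force: [-0.1, -0.4, -0.6]
width: 0.0877
t 23.72 tcp [0.5998 0.2026 0.2664] [ 3.141  0.011 -3.136] F [-0.1 -0.4 -0.6] w 0.0877
```

View pics/w9.png

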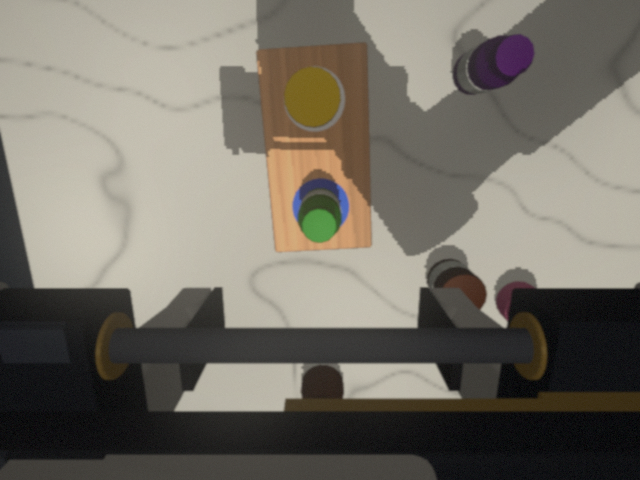

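View pics/top9c.png

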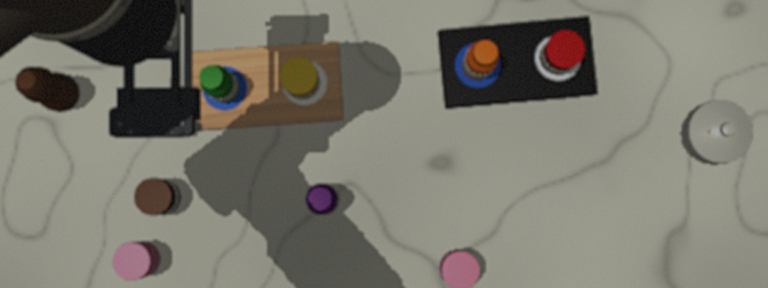

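View pics/sc9.png

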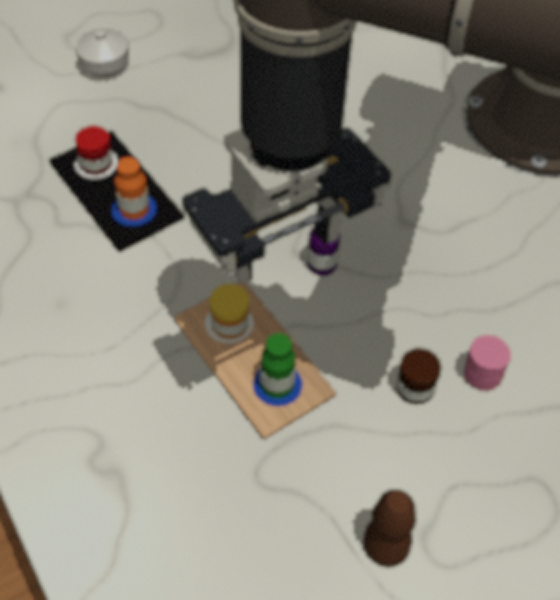

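All four stand upright on their discs, and the four bystanders look unmoved. One numeric check of the caps and lids against the discs before I hand in.

Run:
```python
from h import *
from h import arm
s=arm.get_state();f=lambda p:(p[0]/1.6+95,p[1]/1.6+140)
print("green wrist",onz("wrist",(319,225),.104,s).round(4),"top",onz("top",f((212,78)),.104).round(4),"disc .603 .203")
print("honey wrist",onz("wrist",(313,98),.068,s).round(4),"disc .610 .094")
print("orange top",onz("top",f((485,51)),.104).round(4),"disc .6325 -.144")
print("jam top",onz("top",f((566,49)),.068).round(4),"disc .6415 -.2535")
a,b=cv2.imread("pics/top0.png"),cv2.imread("pics/top9.png")
for n,(x,y,w,h) in dict(purple=(280,248,32,32),choc=(176,248,32,32),bowl=(515,195,60,55)).items():
    t=a[y:y+h,x:x+w];r=cv2.matchTemplate(b[y-10:y+h+10,x-10:x+w+10],t,cv2.TM_CCOEFF_NORMED);_,v,_,l=cv2.minMaxLoc(r);print(n,"px shift",l[0]-10,l[1]-10,round(v,2))
```

```text
green wrist [0.6021 0.2016 0.104 ] top [0.6016 0.2013 0.104 ] disc .603 .203
honey wrist [0.6082 0.0963 0.068 ] disc .610 .094
orange top [ 0.6332 -0.1425  0.104 ] disc .6325 -.144
jam top [ 0.6422 -0.2521  0.068 ] disc .6415 -.2535
purple px shift 0 0 0.73
choc px shift 0 0 1.0
bowl px shift 0 0 1.0
```

All four are within about 3 mm of their disc centres, so I'm handing in.

```bash
python3 -c "
from station import arm
print(arm.job_done(), arm.get_state()['t'])"
```

```text
the job is handed in; nothing more can be done
the job is handed in; nothing more can be done
```

I set the honey jar and green bottle on the oak board, and the jam jar and orange bottle on the black board. Each was lowered until it touched lightly (0.4–2.5 N on the wrist) and then released. I handed the job in at about 24 s; the hand-in gave no verdict.

- **Placement:** in the last wrist and top pictures all four stood upright and measured within about 3 mm of their disc centres. The limit is 12 mm.
- **Bystanders:** the chocolate jar and sugar bowl showed no shift in the top view. The purple bottle showed none either, but its match was weaker (0.73) because the arm's shadow lay on it. I checked the pepper mill only by eye, where it looked upright and in place.
- **Disagreements:** the wrist and top views differed by 1–2 mm, about the calibration error. The top view's first colour outlines of the orange and green bottles included their bodies and were 6–10 mm off, so I used the cap circles instead.

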